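# Stand a rinsed amber bottle upside down on the drying post

## Task

First lock the drying post's sliding carriage about where it stands by turning its black clamp knob clockwise (seen from above) until it stops. Then take the empty amber bottle from the sloped wire cradle, turn it upside down and lower it over the steel post without dropping it, so that it stands upright on its mouth, fully down on the steel disc at the post's foot, and let go. Leave everything else on the counter where it is.

Things in the scene. Friction and masses are not known exactly. Their poses are not given: they have to be found in the camera images.
- bottle: Empty amber bottle, no label or pump, 150 mm long, 0.13 kg. Body 60 mm across for 100 mm from the closed base, shoulder to 122 mm, then neck 42 mm (inside 35 mm) to the open mouth. Origin: centre of the base; z runs to the mouth. Starts in the cradle, mouth 30 deg below level and roughly away from the robot, base 138 mm up; the 40 mm nearest the base overhang the bars, free for fingers.
- bottle_mouth (a point): Centre of the bottle's mouth (rim plane), 150 mm from its base; axes as the bottle's.
- cradle: Fixed wire cradle on a 150 x 90 mm dark foot plate: two sloped steel bars (10 mm thick, 40 mm apart) under the bottle, with a stop plate at the low end against its mouth. Origin on the counter; its x axis points downhill, along the bottle.
- rail: Fixed track, 320 mm long along its y axis, 90 mm wide, that bears the white carriage (215 mm along y, 78 mm wide, top 40 mm above the counter). Origin on the counter at the middle of the track. The carriage bears the post at its -y end and the clamp knob at its +y end, 140 mm apart.
- carriage (a joint): Position of the carriage along the track's +y, m, -0.04 to 0.04; it slides easily until the clamp is locked.
- clamp (a joint): Angle of the clamp knob, rad: 0 = fully loose, grows clockwise seen from above, 1.4 = stop, locked.
- clamp_grip (a point): Point on the knob's vertical axis at the height to grip, 77 mm above the counter. The knob's black bar (57 mm long, 14 mm thick, 32 mm high, top 84 mm above the counter) runs along this point's x axis (the point turns with the knob).
- post_foot (a point): Centre of the top of the steel disc (66 mm across) at the foot of the drying post, 44 mm above the counter, on the post's axis; the inverted mouth rests here.
- post_tip (a point): Top of the upright steel drying post: 22 mm in diameter, 85 mm tall above the disc, tip tapered to 14 mm, 129 mm above the counter.
- pump_a: Bystander: amber pump bottle with white label and black pump, 68 mm across, 190 mm tall, origin at its foot.
- pump_b: Bystander: a second such pump bottle.
- plant: Bystander: green plant in a white pot 90 mm across and 75 mm tall, origin at its foot.
- tumbler: Bystander: white tumbler 72 mm across, 95 mm tall, with a toothbrush in it, origin at its foot.
- soap_dish: Bystander: white soap dish with a bar of soap, 92 mm across, 34 mm tall, origin at its foot.
- loose_pump: Bystander: the bottle's removed black pump head lying on the counter, 135 mm long along its x axis, 38 mm tall, origin at the counter.
- nail_brush: Bystander: wooden nail brush 90 x 36 mm, 30 mm tall, origin at the counter.
Not all that is in view belongs to the job. What is shaped like the bottle but red is not meant.

How it is judged:
On the way, in this order (a step that is already met when the one before it is completed fails the run):
1. the clamp knob is turned clockwise to its stop (value of joint clamp above 1.2 rad), for 0.2 s.
2. the bottle is upside down over the post, its mouth below the post's tip (angle between bottle's own z axis and vertical above 2.8 rad and horizontal distance between bottle_mouth and post_foot below 0.015 m and z of bottle_mouth in the frame of post_foot below 0.06 m), for 0.1 s.
At the end, for the whole second after the job is handed in: The clamp knob is at its stop (over 1.2 of 1.4 rad), the post within 30 mm of where it started, and the released bottle stands at rest upside down on the post: upright within about 6 degrees, mouth centred on the post's foot within 12 mm and within 4 mm of the disc (value of joint clamp above 1.2 rad and distance of post_foot from where it was at the start of the episode below 0.03 m and angle between bottle's own z axis and vertical above 3.03 rad and horizontal distance between bottle_mouth and post_foot below 0.012 m and z of bottle_mouth in the frame of post_foot below 0.004 m and linear speed of bottle below 0.02 m/s); the robot touches nothing.
It fails at once if the bottle is dropped (moves faster than 0.5 m/s with no finger on it) (contact force between the fingers and bottle below 0.1 N and linear speed of bottle above 0.5 m/s).
It fails at once if a bystander is pushed more than 30 mm (distance of any of pump_a, pump_b, plant, tumbler, soap_dish, loose_pump, nail_brush from where it was at the start of the episode above 0.03 m).
It also fails if it takes over 59 s, if anything falls off the work surface, if the arm or the gripper's body presses on something with over 40 N, if the wrist force passes 120 N, or if a joint passes its speed limit or range.

## Robot

A 6-joint arm with a two-finger parallel gripper is mounted at the origin on the work surface. World frame = base frame: x ahead of the robot, y to its left, z up, the work surface at z = 0. Lengths are in m, angles in rad, forces in N, time in s.
With the tool pointing down it reaches from about 0.3 to 0.75 m from the base axis. Payload 8.5 kg.
Tool frame: the origin (TCP) lies at the very end of the fingers, on their centre line; the grasp point (between the pads) lies 19 mm behind it (manip.pinch_z is the distance from the TCP to the grasp point, in m); z points along the fingers, y is the line along which they close (so a half turn about z gives the same grasp; the last joint's range is limited). The gripper opens to 88 mm and grips with 3 to 60 N. Pads are 18 mm wide; open, the fingers measure 123 mm over their backs; the gripper's body (75 mm by 187 mm) begins 45 mm behind the grasp point.
Start: joints at [1.082, 0.381, 1.297, -0, 1.464, -0.215], TCP at [0.149, 0.529, 0.239] pointing down, gripper open.
Joint ranges: [-3.11, 3.11], [-0.89, 2.33], [0.22, 2.48], [-1.42, 4.56], [0.17, 2.85], [-2.88, 2.88]. Speed limits (rad/s): [2.39, 2.39, 3.14, 3.14, 3.14, 3.14].

## Interface

Orientations are given as a unit quaternion [x, y, z, w].
In Python, from bench import readout, read_camera, job, manip gives the robot as it stands.
- The arm moves only by the shell command python3 -m crank 'ROWS'. ROWS is JSON, a list of rows, each a list of 7 numbers: the shift along the world's x, y, z in m, then the turn, a rotation vector about the world's x, y, z in degrees, then the finger opening in m, from 0 to 0.0881. A call has 1 to 10 rows; each row is the pose to reach, as a shift and turn from the pose commanded when the call began; what a row does not reach only later rows make up. A row lasts 1/8 s, in which the tool goes at most 62.5 mm and 10.7 degrees, less where a joint would pass 70% of its speed; a pose out of reach is approached as far as the arm can. A call with a gripper value outside its range is refused whole. The fingers move at their own pace and stop on an object; the grip force is fixed at half the most. Time passes only in rows, so rows that repeat a pose let the fingers close. It gives the time, the measured TCP pose, the force, the opening and the grip force at its end, in the units of the state.
- readout.read_state(): the state, without advancing time (a new reading comes with each control period).
- read_camera(name): name is "side" or "top"; returns a dict with "img" (400x640x3 uint8, red, green, blue), "camera_matrix" (3x3 intrinsics, pixels), "R" (3x3) and "t" (3): a world point X has camera coordinates R X + t. Camera axes: x right, y down, z forward; pixel columns grow to the right and rows downward; lengths in m; the calibration is good to about 2 mm. A picture is of the moment at which its call begins. There is no depth.
- job.hand_in(): hands the job in; it is judged then, once.
The state is a dict: "clock": time; "joint_pos": joint angles; "qd": joint speeds; "joint_torque": joint torques, N m; "position": TCP position; "ee_rot": TCP orientation; "ft_force": force on the tool from outside, world axes, zero at the start; "torque": the same for the moment, N m; "opening": finger opening in m; "grasp_force": force on a finger pad.
Only numpy, scipy, OpenCV 4.12 (cv2) and the standard library are available. Lean on these libraries where they do the work, as an engineer would, in place of code of your own. Each camera call takes 0.05 s, during which the arm holds its last target. There are 200 camera calls.

## Working session

There is one attempt and no reset: what is moved stays moved. The work goes in short steps, Python scripts to look and compute and a shell command to move; the robot and the scene stay as the last step left them, time stands still between calls to the robot, and variables do not carry over. Pictures are saved under pics/ and viewed, at most 10 in all, crops included, and the job is handed in when it is done.

```bash
mkdir -p pics; ls; python3 - <<'E'
from bench import readout, read_camera, manip
import cv2, numpy as np
for n in("side","top"):
    c=read_camera(n); cv2.imwrite(f"pics/{n}0.png",c["img"][...,::-1]); np.savez(f"{n}0.npz",**c)
    print(n,c["camera_matrix"].round(1).tolist(),(-c["R"].T@c["t"]).round(3),c["R"].round(2).tolist())
s=readout.read_state();print(s["position"],s["ee_rot"],s["opening"],s["clock"],manip.pinch_z)
E
```

```text
pics
side [[382.7, 0.0, 317.7], [0.0, 382.7, 206.0], [0.0, 0.0, 1.0]] [0.3   0.534 0.865] [[-0.91, -0.4, 0.0], [-0.3, 0.68, -0.66], [0.27, -0.61, -0.75]]
top [[430.1, 0.0, 324.6], [0.0, 430.1, 199.9], [0.0, 0.0, 1.0]] [ 0.443 -0.052  1.263] [[-0.03, -1.0, 0.03], [-1.0, 0.02, -0.08], [0.08, -0.03, -1.0]]
[0.14858884 0.52930727 0.23824686] [ 1.36458713e-01  9.90645579e-01 -5.58805912e-04 -2.09742330e-04] 0.08825124317414243 0.1 0.0187
```

View pics/side0.png

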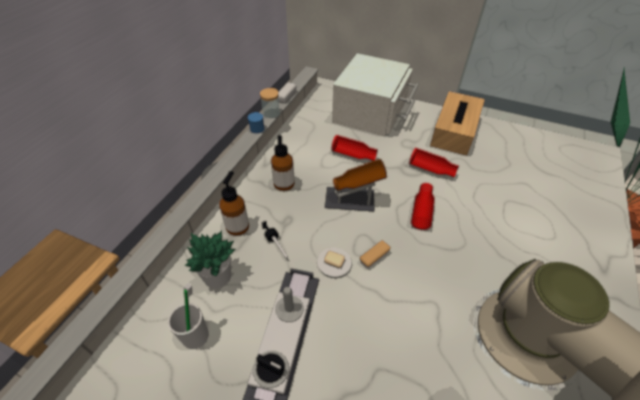

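View pics/top0.png

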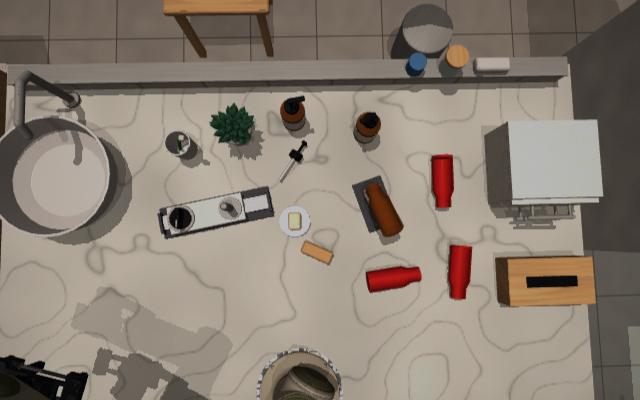

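The side view shows the amber bottle in its cradle at (360,176), the post at (288,300) and the knob at (270,367). In the top view the bottle runs (372,187)→(395,232), the post is near (230,207) and the knob near (180,218). The red bottles are decoys. I'll enlarge the parts that matter.

```bash
python3 - <<'E'
import cv2, numpy as np
t=cv2.imread("pics/top0.png");s=cv2.imread("pics/side0.png")
def crop(i,x,y,w,h):return cv2.resize(i[y:y+h,x:x+w],(400,300),interpolation=cv2.INTER_CUBIC)
# each 4x zoom: 100x75; second 120x90
o=np.vstack([np.hstack([crop(t,155,180,100,75),crop(t,335,170,100,75)]),np.hstack([crop(s,230,325,100,75),crop(s,310,145,100,75)])])
cv2.imwrite("pics/z0.png",o)
E
```

```text
(no output)
```

View pics/z0.png

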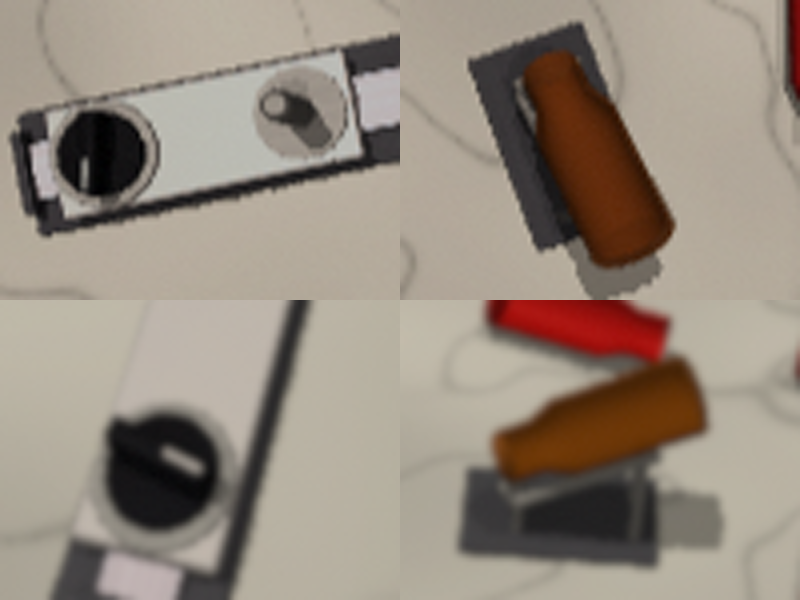

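The crops show the knob bar running close to vertical in the image, with a white tick at its lower end (top view pixels about (176,220)–(175,227)). The disc is centred near (230,208) and the post tip near (223.3,206.3). The bottle mouth is near (373,184) and its base near (394,232).

```bash
cat > u.py <<'E'
import numpy as np, cv2
def load(n,k=0): return dict(np.load(f"{n}{k}.npz"))
def ray(c,p):
    d=c["R"].T@np.linalg.inv(c["camera_matrix"])@np.array([p[0],p[1],1.]); return -c["R"].T@c["t"],d/np.linalg.norm(d)
def onz(c,p,z):
    o,d=ray(c,p); return o+d*(z-o[2])/d[2]
def biggest(m):
    n,l,s,_=cv2.connectedComponentsWithStats(m.astype(np.uint8)); return l==1+np.argmax(s[1:,4])
def hsv(c): return cv2.cvtColor(c["img"],cv2.COLOR_RGB2HSV).astype(int)
def axisline(m):
    y,x=np.nonzero(m); P=np.c_[x,y].astype(float); c=P.mean(0); v=np.linalg.svd(P-c,full_matrices=False)[2][0]
    t=(P-c)@v; return c,v,t.min(),t.max()
E
python3 - <<'E'
from u import *
T,S=load("top"),load("side")
pl=[]
for n,c,b in(("T",T,(335,170,435,245)),("S",S,(310,145,410,220))):
    h=hsv(c); m=(h[...,0]<20)&(h[...,0]>6)&(h[...,1]>150); w=np.zeros_like(m); w[b[1]:b[3],b[0]:b[2]]=1; m=biggest(m&w)
    p,v,a,e=axisline(m); print(n,m.sum(),p,v,a,e)
    q1,q2=p+v*a,p+v*e; o,d1=ray(c,q1);_,d2=ray(c,q2); nn=np.cross(d1,d2);nn/=np.linalg.norm(nn); pl.append((nn,o,q1,q2))
d=np.cross(pl[0][0],pl[1][0]);d/=np.linalg.norm(d)
if d[2]>0:d=-d
A=np.array([pl[0][0],pl[1][0],[0,0,1]]);p=np.linalg.solve(A,[pl[0][0]@pl[0][1],pl[1][0]@pl[1][1],.138])
print("axis",d,"slope",np.degrees(np.arcsin(d[2])),"base",p,"mouth",p+.15*d)
# top view only: intersect top plane with ends
for q in pl[0][2:]: print("top end",q,onz(T,q,.138),onz(T,q,.063))
for q in pl[1][2:]: print("side end",q,onz(S,q,.138),onz(S,q,.063))
# carriage
h=hsv(T); m=(h[...,1]<25)&(h[...,2]>170); w=np.zeros_like(m); w[180:245,155:275]=1; m=biggest(m&w)
r=cv2.minAreaRect(np.argwhere(m)[:,::-1].astype(np.float32)); bx=cv2.boxPoints(r); print("rect",bx.tolist()); W=np.array([onz(T,b,.04) for b in bx]);print(W, np.linalg.norm(np.diff(W,axis=0),axis=1))
print("foot",onz(T,(230,208.2),.044),"tip",onz(T,(223.3,206.3),.129),"knobring",onz(T,(181.7,218),.048))
print("mark",onz(T,(176.2,220),.084),onz(T,(175.2,227),.084))
h=hsv(T); mk=(h[...,2]>110); w=np.zeros_like(mk); w[210:229,171:188]=1
print(h[206:234,168:198,2])
E
```

```text
T 1070 [383.07570093 210.41308411] [0.43739892 0.89926758] -29.933596419940056 25.989225438690045
S 872 [360.99197248 175.46330275] [-0.93971726  0.34195243] -23.917322780658026 28.02815448593647
axis [ 0.80346572  0.25768002 -0.53669716] slope -32.45908198271231 base [ 0.45500181 -0.2578505   0.138     ] mouth [ 0.57552167 -0.2191985   0.05749543]
top end [369.98277811 183.49477126] [ 0.57632743 -0.20372334  0.138     ] [ 0.58524671 -0.2138263   0.063     ]
top end [394.44336014 233.78435201] [ 0.44238211 -0.26348055  0.138     ] [ 0.44237195 -0.27756722  0.063     ]
side end [383.46749356 167.284716  ] [ 0.45009209 -0.26385514  0.138     ] [ 0.46561852 -0.34617538  0.063     ]
side end [334.65343188 185.04759841] [ 0.54829353 -0.14375401  0.138     ] [ 0.57395097 -0.21368395  0.063     ]
rect [[184.82229614257812, 204.4058837890625], [239.55438232421875, 192.88333129882812], [244.81698608398438, 217.88067626953125], [190.08489990234375, 229.40322875976562]]
[[0.5400197  0.31033311 0.04      ]
 [0.56929995 0.15597009 0.04      ]
 [0.49784108 0.14176254 0.04      ]
 [0.46907434 0.295
[... 3049 characters left out ...]
 11  23  28  43  65 110
  145 151 133  97 148 185 187 185 186 183 177 167]
 [104  72 178 179 168 157 151 148 130 113 106 107  65  68  70  77  86 145
  147 130 100 146 183 178 172 153 136 126 115 101]
 [ 47  57 156 184 186 175 161 123 136 146 147 148  90  86  87  86 111 123
  113 108 115 139 125 118 109  79  53  38  37  34]
 [ 57  55 118 183 185 186 179 156 164 162 144 143 111 102  95 104 105  78
   60  76  91  65  39  37  34  33  36  32  32  30]
 [ 55  59  84 181 186 185 186 186 182 170 147 125  99  80  72  79  59  45
   36  36  33  33  32  32  32  36  49  45  81  82]
 [ 57  57  60 180 174 174 154 141 125 114 104  78  54  38  37  35  33  32
   31  33  40  51  48  65  84  85  91 139 154 155]]
```

```bash
python3 - <<'E'
from u import *
T,S=load("top"),load("side")
a,b=onz(T,(176.3,207.5),.084),onz(T,(176.1,228),.084); k=(a+b)/2; d=b-a
print("bar",a,b,k,np.degrees(np.arctan2(-d[1],-d[0])))
# carriage long edges from clean section: per column white extents
h=hsv(T); up=[];lo=[]
for u in list(range(197,214)):
    col=np.nonzero((h[180:245,u,1]<25)&(h[180:245,u,2]>170))[0]+180; up.append((u,col.min()-.5));lo.append((u,col.max()+.5))
for e in(up,lo):
    vx,vy,x0,y0=cv2.fitLine(np.float32(e),cv2.DIST_HUBER,0,.01,.01).ravel(); q=np.array([x0,y0]);v=np.array([vx,vy])
    A,B=onz(T,q-v*20,.04),onz(T,q+v*20,.04); D=A-B; print("edge",A,B,"rail yaw",np.degrees(np.arctan2(-D[0],D[1])))
# side-view bar check: pixels where points project
for X in([*k],[.526,.183,.129],[.526,.183,.044]):
    for n,c in(("T",T),("S",S)):
        q=c["camera_matrix"]@(c["R"]@np.array(X)+c["t"]);print(n,X,q[:2]/q[2])
E
```

```text
bar [0.52859416 0.32030684 0.084     ] [0.47284953 0.3206599  0.084     ] [0.50072185 0.32048337 0.084     ] -0.36288594006657465
edge [0.54017138 0.31292489 0.04      ] [0.56023888 0.20254983 0.04      ] rail yaw 10.304495731664222
edge [0.46643482 0.31166349 0.04      ] [0.48618588 0.20184582 0.04      ] rail yaw 10.195826380094823
T [np.float64(0.5007218458734545), np.float64(0.32048337172158814), np.float64(0.08400000000000007)] [176.20019669 217.72983958]
S [np.float64(0.5007218458734545), np.float64(0.32048337172158814), np.float64(0.08400000000000007)] [268.20115944 361.29505412]
T [0.526, 0.183, 0.129] [223.54399092 206.14372337]
S [0.526, 0.183, 0.129] [286.76328592 289.57077155]
T [0.526, 0.183, 0.044] [229.83206084 208.20745896]
S [0.526, 0.183, 0.044] [288.89160193 307.91572068]
```

```bash
python3 -m crank '[[0.352,-0.209,-0.06,0,0,15.7,0.06],[0.352,-0.209,-0.06,0,0,15.7,0.06],[0.352,-0.209,-0.06,0,0,15.7,0.06],[0.352,-0.209,-0.06,0,0,15.7,0.06],[0.352,-0.209,-0.06,0,0,15.7,0.06],[0.352,-0.209,-0.06,0,0,15.7,0.06],[0.352,-0.209,-0.06,0,0,15.7,0.06],[0.352,-0.209,-0.06,0,0,15.7,0.06],[0.352,-0.209,-0.06,0,0,15.7,0.06],[0.352,-0.209,-0.06,0,0,15.7,0.06]]'
```

```text
clock: 1.35
position: [0.4997, 0.3213, 0.1791]
ee_rot: [-0.001, 1.0, 0.0, 0.0]
ft_force: [0.3, -0.1, 0.1]
opening: 0.0602
grasp_force: 0.0
```

```bash
python3 -m crank '[[0.001,-0.001,-0.06,0,0,0,0.04],[0.001,-0.001,-0.1,0,0,0,0.04],[0.001,-0.001,-0.12,0,0,0,0.04],[0.001,-0.001,-0.12,0,0,0,0.04],[0.001,-0.001,-0.12,0,0,0,0.0],[0.001,-0.001,-0.12,0,0,0,0.0],[0.001,-0.001,-0.12,0,0,0,0.0],[0.001,-0.001,-0.12,0,0,0,0.0],[0.001,-0.001,-0.12,0,0,0,0.0],[0.001,-0.001,-0.12,0,0,0,0.0]]'
```

```text
clock: 2.6
position: [0.5021, 0.3197, 0.0597]
ee_rot: [-0.0, 1.0, 0.0, 0.001]
ft_force: [-0.7, 0.6, 6.6]
opening: 0.0138
grasp_force: 30.0
```

```bash
python3 -c "
from bench import readout
s=readout.read_state();print(s['torque'],s['joint_pos'])"
```

```text
[ 0.1327228   0.093924   -0.02833786] [ 3.68248885e-01  6.35488512e-01  1.41245462e+00  1.91203962e-04
  1.09183193e+00 -1.20275030e+00]
```

Gripped (14 mm opening, 30 N). Turning clockwise next.

```bash
python3 -m crank '[[0,0,0.001,0,0,-10,0],[0,0,0.001,0,0,-20,0],[0,0,0.001,0,0,-30,0],[0,0,0.001,0,0,-40,0],[0,0,0.001,0,0,-50,0],[0,0,0.001,0,0,-58,0],[0,0,0.001,0,0,-64,0],[0,0,0.001,0,0,-64,0]]'; python3 -c "
from bench import readout
s=readout.read_state();print(s['torque'],s['joint_pos'])"
```

```text
clock: 3.6
position: [0.5008, 0.3191, 0.0597]
ee_rot: [0.529, 0.848, -0.001, -0.001]
ft_force: [-4.3, -2.9, 3.8]
opening: 0.0138
grasp_force: 30.0
[-0.51508809  0.76629083 -0.08014866] [ 3.68195164e-01  6.34843960e-01  1.41367053e+00 -3.27426072e-04
  1.09546707e+00 -8.66742251e-02]
```

```bash
python3 -m crank '[[0,0,0,0,0,-5,0],[0,0,0,0,0,-10,0],[0,0,0,0,0,-13,0],[0,0,0,0,0,-16,0],[0,0,0,0,0,-16,0],[0,0,0,0,0,-16,0]]'; python3 -c "
from bench import readout
s=readout.read_state();print(s['torque'],s['joint_pos'][5])"
```

```text
clock: 4.35
position: [0.5009, 0.3185, 0.0597]
ee_rot: [0.641, 0.768, -0.002, 0.0]
ft_force: [-4.6, -5.1, 4.8]
opening: 0.0158
grasp_force: 34.8
[-0.99410138  0.75507265  0.95746385] 0.1893301595884087
```

```bash
python3 -m crank '[[0,0,0,0,0,-3,0],[0,0,0,0,0,-6,0],[0,0,0,0,0,-6,0],[0,0,0,0,0,-6,0]]'; python3 -c "
from bench import readout
s=readout.read_state();print(s['torque'],s['joint_pos'][5])"
```

```text
clock: 4.85
position: [0.5009, 0.3183, 0.0597]
ee_rot: [0.68, 0.733, -0.002, 0.0]
ft_force: [-3.4, -7.7, 4.9]
opening: 0.0172
grasp_force: 38.8
[-1.14324419  0.73908578  1.1437191 ] 0.2937765072636574
```

```bash
python3 -m crank '[[0,0,0,0,0,0,0.06],[0,0,0,0,0,0,0.06],[0,0,0,0,0,0,0.06],[0,0,0.06,0,0,0,0.06],[0,0,0.12,0,0,0,0.06],[-0.05,-0.06,0.16,0,0,0,0.0881],[-0.08,-0.12,0.2,0,0,0,0.0881],[-0.1,-0.18,0.22,0,0,0,0.0881],[-0.1,-0.24,0.22,0,0,0,0.0881],[-0.12,-0.3,0.22,0,0,0,0.0881]]'; python3 - <<'E'
from bench import readout, read_camera
import cv2, numpy as np
o=[]
for n in("side","top"):
    c=read_camera(n); np.savez(f"{n}1.npz",**c); cv2.imwrite(f"pics/{n}1.png",c["img"][...,::-1])
    x,y=(155,180) if n=="top" else (230,285)
    o.append(cv2.resize(c["img"][y:y+75*(1 if n=="top" else 1)+ (0 if n=="top" else 40),x:x+100,::-1],(400,300 if n=="top" else 460)))
o=[cv2.copyMakeBorder(i,0,460-i.shape[0],0,0,cv2.BORDER_CONSTANT) for i in o]
cv2.imwrite("pics/z1.png",np.hstack(o))
print(readout.read_state()["position"],readout.read_state()["joint_pos"])
E
```

```text
clock: 6.1
position: [0.3909, 0.0537, 0.2783]
ee_rot: [0.681, 0.732, 0.001, 0.001]
ft_force: [1.0, -1.4, 0.8]
opening: 0.088
grasp_force: 0.0
[0.39062169 0.05115707 0.27812611] [-1.72033759e-01  6.89816731e-02  1.60245217e+00 -9.20290628e-04
  1.46855683e+00 -2.35344453e-01]
```

View pics/z1.png

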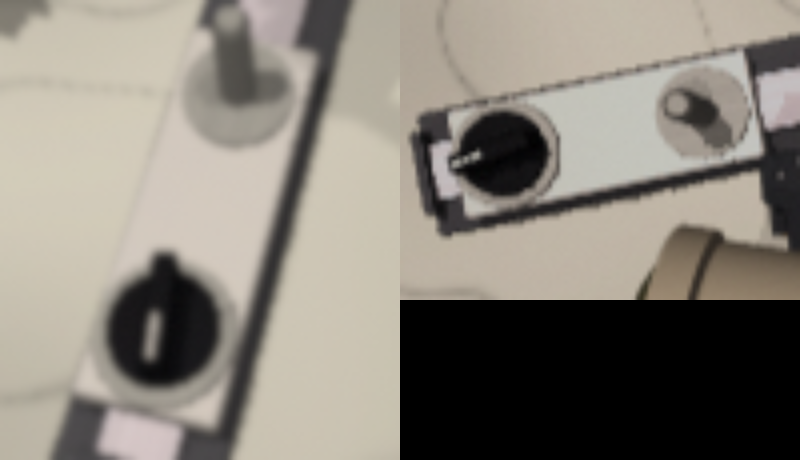

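The knob has turned so its tick (top view pixels about (168.5,220.7)–(175,218.8)) points along the rail, and the post has shifted by only about 1 px. I'll measure both precisely.

```bash
python3 - <<'E'
from u import *
def P(c,m,z):
    y,x=np.nonzero(m); return np.array([onz(c,(a,b),z) for a,b in zip(x,y)])
for k in(0,1):
    T=load("top",k); v=hsv(T)[...,2]; m=np.zeros(v.shape,bool)
    if k==0: m[218:229,174:178]=v[218:229,174:178]>60
    else:
        m[215:224,170:177]=v[215:224,170:177]>60
        print(v[212:226,164:190])
    W=P(T,m,.084); c=W.mean(0); d=np.linalg.svd(W-c,full_matrices=False)[2][0]; print(k,c,np.degrees(np.arctan2(d[1],d[0]))%180)
# post shift via phase correlation of post region
a,b=[cv2.cvtColor(load("top",k)["img"],cv2.COLOR_RGB2GRAY)[185:222,208:246].astype(np.float32) for k in(0,1)]
print(cv2.phaseCorrelate(a,b))
E
```

```text
0 [0.48479707 0.32246463 0.084     ] 176.5111875562182
[[ 60  60  62 122 190 173 159 111  42  21  21  19  20  20  19  21  20  23
   15  18  17  16  13  13  14  21]
 [ 61  61  61 102 182 159 136  43  20  18  19  20  18  20  22  21  16  15
   14  16  18  16   7   7   4   8]
 [ 60  60  62  74 165 156  87  25  19  19  20  19  19  15  16  16  15  17
   18  19  19  19  11   5   5   5]
 [ 98 151 154 150 160 155  46  20  17  20  15  16  18  15  17  18  17  18
   22  20  21  22  16   4   6   4]
 [167 192 194 193 158 153  37  18  15  15  17  16  18  17  21  21  19  20
   21  20  16  16  12   5   1   5]
 [193 193 193 185 155 115  27  17  14  15  73  24  19  20  22  18  20  18
   16  14   6   6   5   6   7   6]
 [195 193 194 142 106  50  18  16  72 145 163  55  22  19  19  17  13  13
    8   8   5   7   8   8   8  12]
 [193 194 169  70  33  74  75 145 102 148 130  48  17  16  15   8   8   4
    7   7   7   8   8  10  10   9]
 [193 195 176  57 145 161 106 128  67  63  19  15   8   9   7   1   5   8
    9   9   8  10  16  16  17  17]
 [194 194 194  91 147 130  70  21  14  10  10   5   6   6   5   7  11  10
   12  12  10  17  21  22  21  21]
 [193 192 193 101  67  20  14   9   4   5   5   7   7   5  10  11   9  16
   16  18  15  22  20  22  21  17]
 [191 194 194 161 110  57  51  28   8   7   8  11  12   9  10  18  16  21
   20  20  20  19  21  23  22   9]
 [189 194 193 194 177 139 125  64  14  12  10   8   9  12  15  20  19  21
   21  21  18  19  21  22  16  47]
 [189 194 194 194 195 149 152 129  59  17  14  17  14  15  21  22  20  20
   19  19  21  20  22  17  45 125]]
1 [0.49734245 0.33159463 0.084     ] 120.10045746923603
((0.2227448929965412, -0.13583600659972817), 0.9882177305221558)
```

The bar now stands at yaw about 110°, rail x minus 80°, so the clamp is at its stop (about 1.4 rad). Next is the bottle: hover and yaw first.

```bash
python3 -m crank '[[-0.03,-0.06,0.06,0,0,-10,0.0881],[-0.03,-0.12,0.06,0,0,-20,0.0881],[-0.03,-0.18,0.06,0,0,-30,0.0881],[-0.03,-0.24,0.06,0,0,-40,0.0881],[-0.03,-0.29,0.06,0,0,-50,0.0881],[-0.03,-0.29,0.06,0,0,-60,0.0881],[-0.03,-0.29,0.06,0,0,-70,0.0881],[-0.03,-0.29,0.06,0,0,-76,0.0881],[-0.03,-0.29,0.06,0,0,-76,0.0881]]'; python3 -c "
from bench import readout
from scipy.spatial.transform import Rotation as R
s=readout.read_state();print(s['joint_pos'].round(3) if hasattr(s['joint_pos'],'round') else s['joint_pos']);print(R.from_quat(s['ee_rot']).as_matrix().round(3))"
```

```text
clock: 7.32
position: [0.3617, -0.2344, 0.3374]
ee_rot: [0.988, 0.157, 0.0, -0.0]
ft_force: [0.0, 0.7, -0.2]
opening: 0.0881
grasp_force: 0.0
[-0.851  0.107  1.39   0.     1.645  0.403]
[[ 0.95   0.311  0.   ]
 [ 0.311 -0.95   0.   ]
 [ 0.    -0.    -1.   ]]
```

```bash
python3 -m crank '[[0,-0.05,-0.03,3.1,-9.5,0,0.0881],[0,-0.05,-0.03,6.2,-19,0,0.0881],[0,-0.05,-0.03,9.3,-28.5,0,0.0881],[0,-0.05,-0.03,12.4,-38,0,0.0881],[0,-0.05,-0.03,15.5,-47.5,0,0.0881],[0,-0.05,-0.03,18.6,-57,0,0.0881],[0,-0.05,-0.03,18.6,-57,0,0.0881],[0,-0.05,-0.03,18.6,-57,0,0.0881]]'; python3 -c "
from bench import readout
from scipy.spatial.transform import Rotation as R
s=readout.read_state();print(s['joint_pos']);print(R.from_quat(s['ee_rot']).as_matrix().round(3))"
```

```text
clock: 8.32
position: [0.3615, -0.2848, 0.3078]
ee_rot: [0.856, 0.137, 0.492, -0.078]
ft_force: [-0.2, 0.3, -0.2]
opening: 0.0878
grasp_force: 0.0
[-1.46326111  0.1501125   1.80655932  1.00756553  1.54666828 -0.43633831]
[[ 0.478  0.311  0.821]
 [ 0.157 -0.95   0.268]
 [ 0.864  0.001 -0.504]]
```

```bash
python3 -m crank '[[0.02,0.005,-0.06,0,0,0,0.0881],[0.04,0.01,-0.12,0,0,0,0.0881],[0.045,0.011,-0.14,0,0,0,0.0881],[0.045,0.011,-0.14,0,0,0,0.0881],[0.045,0.011,-0.14,0,0,0,0.0881]]'; python3 - <<'E'
from bench import readout, read_camera
from u import *
from scipy.spatial.transform import Rotation as R
s=readout.read_state(); M=R.from_quat(s["ee_rot"]).as_matrix(); p=np.array(s["position"])
print(p,M[:,2])
o=[]
for n,(x,y) in(("side",(300,125)),("top",(325,165))):
    c=read_camera(n); np.savez(f"{n}2.npz",**c); im=c["img"][y:y+100,x:x+100,::-1].copy(); im=cv2.resize(im,(400,400))
    for L,col in((0,(0,255,0)),(.095,(255,0,0))):
        q=c["camera_matrix"]@(c["R"]@(p+L*M[:,2])+c["t"]); q=((q[:2]/q[2]-[x,y])*4).astype(int); cv2.circle(im,tuple(q.tolist()),4,col,-1)
    o.append(im)
cv2.imwrite("pics/z2.png",np.hstack(o))
E
```

```text
clock: 8.95
position: [0.4066, -0.274, 0.1686]
ee_rot: [0.856, 0.137, 0.493, -0.078]
ft_force: [-0.1, -0.5, -0.4]
opening: 0.0884
grasp_force: 0.0
[ 0.40661987 -0.27400839  0.16864294] [ 0.82269014  0.26809836 -0.5013025 ]
```

View pics/z2.png

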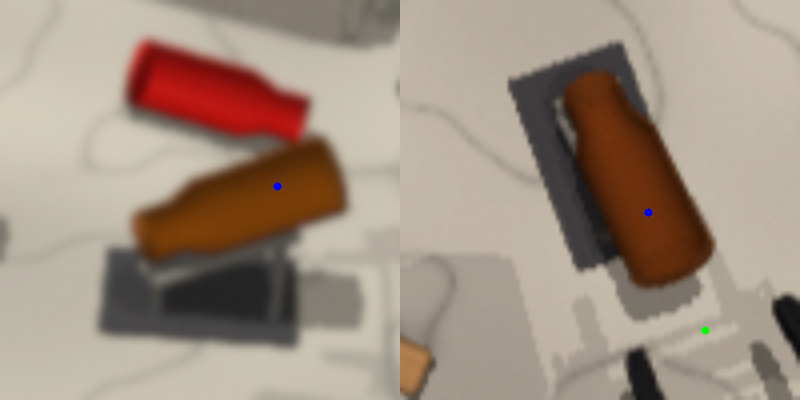

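The blue dot, the planned grip point, lies on the bottle axis in both views, and the open fingers straddle the base. Now I'll advance and close.

```bash
python3 -m crank '[[0.04,0.013,-0.024,0,0,0,0.0881],[0.078,0.0255,-0.0475,0,0,0,0.0881],[0.078,0.0255,-0.0475,0,0,0,0.0881],[0.078,0.0255,-0.0475,0,0,0,0.0881],[0.078,0.0255,-0.0475,0,0,0,0.05],[0.078,0.0255,-0.0475,0,0,0,0.0],[0.078,0.0255,-0.0475,0,0,0,0.0],[0.078,0.0255,-0.0475,0,0,0,0.0],[0.078,0.0255,-0.0475,0,0,0,0.0]]'
```

```text
clock: 10.18
position: [0.4843, -0.2481, 0.1201]
ee_rot: [0.855, 0.136, 0.494, -0.079]
ft_force: [-0.9, 0.2, 2.1]
opening: 0.0601
grasp_force: 30.0
```

```bash
python3 -m crank '[[-0.02,-0.006,0.013,0,0,0,0],[-0.05,-0.016,0.05,0,0,0,0],[-0.06,-0.02,0.1,0,0,0,0],[-0.06,-0.02,0.16,-3.1,9.5,0,0],[-0.06,-0.02,0.2,-6.2,19,0,0],[-0.06,-0.01,0.2,-9.3,28.5,0,0],[-0.06,0,0.2,-12.4,38,0,0],[-0.06,0.01,0.2,-15.5,47.5,0,0],[-0.06,0.02,0.2,-18.6,57,0,0],[-0.06,0.02,0.2,-18.6,57,0,0]]'
```

```text
clock: 11.42
position: [0.4256, -0.2269, 0.3194]
ee_rot: [0.987, 0.159, 0.0, -0.0]
ft_force: [-0.2, 1.0, -1.3]
opening: 0.0602
grasp_force: 30.0
```

```bash
python3 -m crank '[[0.01,0.04,0,0,0,0,0],[0.02,0.09,0,0,0,0,0],[0.03,0.14,0,0,0,0,0],[0.045,0.19,0,0,0,0,0],[0.06,0.24,0,0,0,0,0],[0.075,0.29,0,0,0,0,0],[0.09,0.34,0,0,0,0,0],[0.1,0.39,0,0,0,0,0],[0.1,0.408,0,0,0,0,0],[0.1,0.408,0,0,0,0,0]]';  python3 - <<'E'
from bench import readout, read_camera
from u import *
from scipy.spatial.transform import Rotation as R
s=readout.read_state(); M=R.from_quat(s["ee_rot"]).as_matrix(); p=np.array(s["position"]);print(p,M[:,2],s["opening"])
o=[]
for n,(x,y) in(("side",(220,200)),("top",(160,150))):
    c=read_camera(n); np.savez(f"{n}3.npz",**c); im=c["img"][y:y+133,x:x+133,::-1].copy(); im=cv2.resize(im,(400,400)); o.append(im)
    h=hsv(c); m=(h[...,0]<20)&(h[...,0]>6)&(h[...,1]>150); w=np.zeros_like(m); w[y:y+133,x:x+133]=1; m=biggest(m&w); print(n,m.sum(),axisline(m))
    for X in(p,p+.114*M[:,2],[.526,.183,.129],[.526,.183,.044]):
        q=c["camera_matrix"]@(c["R"]@np.array(X)+c["t"]); print(q[:2]/q[2])
cv2.imwrite("pics/z3.png",np.hstack(o))
E
```

```text
clock: 12.68
position: [0.5241, 0.1795, 0.3196]
ee_rot: [0.988, 0.157, -0.0, -0.001]
ft_force: [0.8, -0.9, -2.1]
opening: 0.0605
grasp_force: 30.0
[0.52414743 0.17945712 0.3196164 ] [-3.39028833e-04  1.01836511e-03 -9.99999424e-01] 0.06049881856502836
side 637 (array([289.79120879, 254.49293564]), array([-0.26542979,  0.96413019]), np.float64(-41.387160345664434), np.float64(21.741909841867365))
[282.38952339 234.88208833]
[286.16254103 269.41828608]
[286.76328592 289.57077155]
[288.89160193 307.91572068]
top 78 (array([220.52564103, 209.42307692]), array([ 0.8370144 , -0.54718087]), np.float64(-6.002597895073636), np.float64(7.002340334350448))
[206.95874303 200.9714901 ]
[218.42068078 204.73652069]
[223.54399092 206.14372337]
[229.83206084 208.20745896]
```

View pics/z3.png

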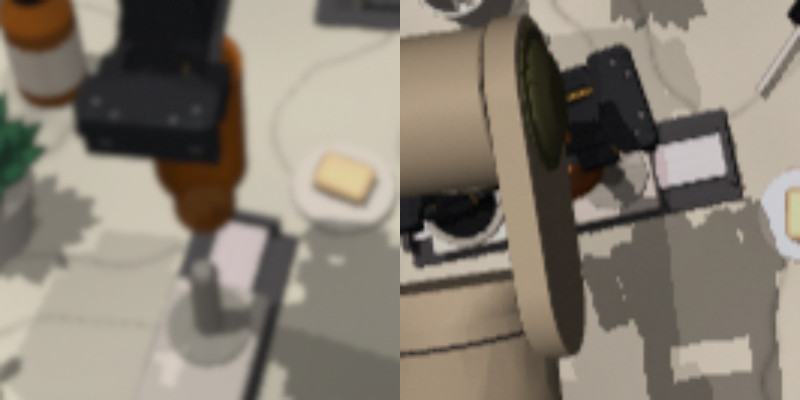

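The side view shows the mouth rim centred near (287.5,271) and the post tip near (287.8,289), so they're nearly aligned. I'll measure how much the post shifted during locking.

```bash
python3 - <<'E'
from u import *
g=lambda n,k:cv2.cvtColor(load(n,k)["img"],cv2.COLOR_RGB2GRAY)
def tm(n,k,x0,y0,x1,y1):
    F=8; a=cv2.resize(g(n,0)[y0:y1,x0:x1],None,fx=F,fy=F,interpolation=cv2.INTER_CUBIC); b=cv2.resize(g(n,k)[y0-5:y1+5,x0-5:x1+5],None,fx=F,fy=F,interpolation=cv2.INTER_CUBIC)
    r=cv2.matchTemplate(b,a,cv2.TM_CCOEFF_NORMED); _,v,_,l=cv2.minMaxLoc(r); return round(v,3),(l[0]/F-5,l[1]/F-5)
print("tip top",tm("top",1,217,200,232,214),"disc",tm("top",1,214,193,243,223))
for k in(1,2,3): print("side tip",k,tm("side",k,279,284,296,304),"disc",tm("side",k,272,284,307,325))
for n,q in(("top",(223.3,206.3)),("side",(287,289.6))):
    c=load(n); A=onz(c,q,.129); print(n,A,"d/du",onz(c,(q[0]+1,q[1]),.129)-A,"d/dv",onz(c,(q[0],q[1]+1),.129)-A)
E
```

```text
tip top (0.991, (0.5, -0.125)) disc (0.984, (0.375, -0.125))
side tip 1 (0.996, (0.25, -0.5)) disc (0.986, (0.125, -0.5))
side tip 2 (0.998, (0.125, -0.5)) disc (0.998, (0.125, -0.5))
side tip 3 (0.983, (0.125, -0.625)) disc (0.924, (0.25, -0.5))
top [0.5256032 0.1836398 0.129    ] d/du [-6.09923973e-05 -2.61280199e-03  0.00000000e+00] d/dv [-2.63367681e-03  1.48005911e-05  0.00000000e+00]
side [0.52550219 0.18285598 0.129     ] d/du [-0.00196781 -0.00087432  0.        ] d/dv [-0.00109186  0.00214948  0.        ]
```

```bash
python3 -m crank '[[0.002,0.002,-0.04,0,0,0,0],[0.002,0.002,-0.066,0,0,0,0],[0.002,0.002,-0.066,0,0,0,0],[0.002,0.002,-0.066,0,0,0,0]]';  python3 - <<'E'
from bench import readout, read_camera
from u import *
from scipy.spatial.transform import Rotation as R
s=readout.read_state(); M=R.from_quat(s["ee_rot"]).as_matrix(); p=np.array(s["position"]);print(p)
c=read_camera("side"); np.savez("side4.npz",**c)
h=hsv(c); m=(h[...,0]<20)&(h[...,0]>4)&(h[...,1]>120); w=np.zeros_like(m); w[230:310,250:330]=1; m=biggest(m&w)
for r in range(262,296,2):
    x=np.nonzero(m[r])[0]; print(r,(x.min(),x.max()) if len(x) else None, h[r,276:302,2].tolist())
for X in(p+.094*M[:,2],p+.114*M[:,2],[.526,.182,.129],[.526,.182,.044]):
    q=c["camera_matrix"]@(c["R"]@np.array(X)+c["t"]); print(q[:2]/q[2])
cv2.imwrite("pics/z4.png",cv2.resize(c["img"][230:330,240:340,::-1],(600,600),interpolation=cv2.INTER_CUBIC))
E
```

```text
clock: 13.28
position: [0.5268, 0.181, 0.2554]
ee_rot: [0.988, 0.156, 0.001, -0.0]
ft_force: [0.2, -0.3, -0.7]
opening: 0.0604
grasp_force: 30.0
[0.5268298  0.18100894 0.25543244]
262 (np.int64(294), np.int64(299)) [44, 45, 46, 46, 44, 44, 44, 47, 54, 63, 63, 54, 46, 44, 43, 37, 31, 32, 45, 63, 73, 75, 74, 78, 109, 156]
264 (np.int64(293), np.int64(299)) [48, 59, 66, 65, 54, 47, 46, 48, 49, 50, 50, 47, 45, 44, 41, 34, 41, 57, 67, 74, 76, 76, 75, 78, 107, 153]
266 (np.int64(292), np.int64(299)) [44, 48, 53, 52, 48, 46, 47, 49, 49, 50, 50, 47, 44, 40, 35, 29, 42, 65, 76, 78, 78, 77, 75, 77, 102, 146]
268 (np.int64(292), np.int64(299)) [26, 26, 26, 27, 28, 30, 30, 31, 32, 32, 32, 32, 30, 27, 24, 22, 36, 59, 73, 78, 78, 77, 75, 76, 95, 136]
270 (np.int64(293), np.int64(299)) [23, 24, 23, 22, 23, 24, 23, 23, 23, 24, 24, 24, 22, 24, 22, 21, 32, 54, 70, 78, 78, 77, 75, 71, 80, 103]
272 (np.int64(293), np.int64(300)) [23, 23, 23, 22, 22, 24, 23, 25, 27, 29, 27, 27, 24, 22, 21, 21, 30, 52, 71, 78, 79, 75, 72, 68, 64, 65]
274 (np.int64(293), np.int64(299)) [23, 22, 22, 23, 22, 22, 24, 24, 25, 
[... 944 characters left out ...]
288 (np.int64(281), np.int64(294)) [185, 182, 167, 132, 94, 74, 69, 68, 68, 68, 69, 69, 68, 68, 69, 70, 74, 76, 78, 89, 124, 169, 197, 206, 207, 207]
290 (np.int64(282), np.int64(293)) [185, 183, 168, 134, 98, 80, 76, 72, 72, 70, 70, 70, 69, 69, 68, 70, 75, 85, 105, 137, 174, 198, 207, 208, 208, 207]
292 (np.int64(284), np.int64(290)) [182, 178, 172, 163, 155, 145, 124, 98, 81, 76, 74, 73, 71, 70, 71, 79, 108, 143, 170, 191, 205, 209, 209, 208, 208, 207]
294 None [182, 181, 186, 192, 196, 191, 171, 131, 93, 80, 79, 79, 77, 76, 76, 85, 116, 154, 176, 187, 196, 200, 201, 202, 203, 203]
[285.8423977 280.8749739]
[286.3831232  285.72341616]
[286.97389982 289.19226513]
[289.08569211 307.5517403 ]
```

View pics/z4.png

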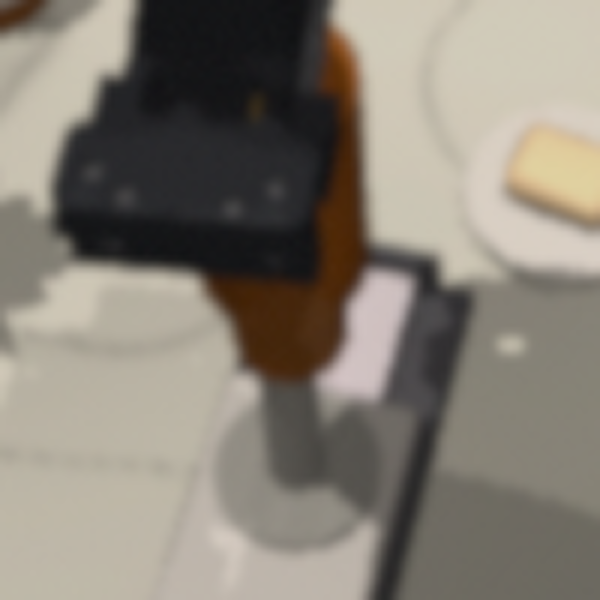

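In the side view the neck is centred at column 287.8 and the post at 287.4–287.9, so they're aligned to about 1 mm. Lowering now.

```bash
python3 -m crank '[[0.001,0.001,-0.02,0,0,0,0],[0.001,0.001,-0.04,0,0,0,0],[0.001,0.001,-0.06,0,0,0,0],[0.001,0.001,-0.075,0,0,0,0],[0.001,0.001,-0.085,0,0,0,0],[0.001,0.001,-0.085,0,0,0,0],[0.001,0.001,-0.085,0,0,0,0]]'
```

```text
clock: 14.2
position: [0.5276, 0.1829, 0.1696]
ee_rot: [0.988, 0.157, 0.001, 0.0]
ft_force: [0.8, 1.1, -0.5]
opening: 0.0601
grasp_force: 30.0
```

```bash
python3 -m crank '[[0,0,-0.004,0,0,0,0],[0,0,-0.007,0,0,0,0],[0,0,-0.009,0,0,0,0],[0,0,-0.01,0,0,0,0],[0,0,-0.01,0,0,0,0]]'
```

```text
clock: 14.82
position: [0.5273, 0.1828, 0.1589]
ee_rot: [0.988, 0.157, -0.0, -0.0]
ft_force: [-0.0, -0.7, -0.9]
opening: 0.06
grasp_force: 30.0
```

```bash
python3 -m crank '[[0,0,-0.001,0,0,0,0],[0,0,-0.002,0,0,0,0],[0,0,-0.003,0,0,0,0],[0,0,-0.003,0,0,0,0],[0,0,-0.003,0,0,0,0]]'
```

```text
clock: 15.45
position: [0.5273, 0.1828, 0.156]
ee_rot: [0.988, 0.157, 0.0, 0.0]
ft_force: [0.5, 0.3, -2.4]
opening: 0.0603
grasp_force: 30.0
```

```bash
python3 -m crank '[[0,0,-0.001,0,0,0,0],[0,0,-0.002,0,0,0,0],[0,0,-0.002,0,0,0,0]]'; python3 -m crank '[[0,0,-0.001,0,0,0,0],[0,0,-0.002,0,0,0,0],[0,0,-0.002,0,0,0,0]]'
```

```text
clock: 15.82
position: [0.5279, 0.183, 0.1552]
ee_rot: [0.988, 0.157, 0.001, -0.0]
ft_force: [-0.9, 0.3, 7.0]
opening: 0.0603
grasp_force: 30.0
clock: 16.2
position: [0.5285, 0.1832, 0.1551]
ee_rot: [0.988, 0.157, 0.003, -0.0]
ft_force: [-3.2, 0.7, 19.6]
opening: 0.0601
grasp_force: 30.0
```

The mouth is seated on the disc (20 N up). I'll relieve the load, open and withdraw straight up.

```bash
python3 -m crank '[[0,0,0.003,0,0,0,0],[0,0,0.003,0,0,0,0.062],[0,0,0.003,0,0,0,0.066],[0,0,0.003,0,0,0,0.075],[0,0,0.003,0,0,0,0.085],[0,0,0.003,0,0,0,0.085],[0,0,0.03,0,0,0,0.085],[0,0,0.07,0,0,0,0.085],[0,0,0.12,0,0,0,0.085]]'
python3 -m crank '[[-0.05,-0.03,0.03,0,0,0,0.085],[-0.1,-0.06,0.05,0,0,0,0.085],[-0.12,-0.12,0.05,0,0,0,0.085],[-0.14,-0.18,0.05,0,0,0,0.085],[-0.14,-0.24,0.05,0,0,0,0.085],[-0.14,-0.24,0.05,0,0,0,0.085]]'
python3 - <<'E'
from bench import read_camera
from u import *
o=[]
for n,(x,y) in(("side",(240,230)),("top",(170,160))):
    c=read_camera(n); np.savez(f"{n}5.npz",**c); o.append(cv2.resize(c["img"][y:y+100,x:x+100,::-1],(400,400),interpolation=cv2.INTER_CUBIC))
    h=hsv(c); m=(h[...,0]<20)&(h[...,0]>4)&(h[...,1]>120); w=np.zeros_like(m); w[y:y+100,x:x+100]=1; m=biggest(m&w); print(n,m.sum(),axisline(m))
    for X in([.526,.182,.194],[.526,.182,.044]):
        q=c["camera_matrix"]@(c["R"]@np.array(X)+c["t"]); print(q[:2]/q[2])
cv2.imwrite("pics/z5.png",np.hstack(o))
E
```

```text
clock: 17.32
position: [0.5269, 0.1827, 0.2726]
ee_rot: [0.988, 0.157, -0.001, -0.0]
ft_force: [1.5, -0.2, -0.0]
opening: 0.0851
grasp_force: 0.0
clock: 18.08
position: [0.387, -0.0607, 0.3219]
ee_rot: [0.988, 0.153, -0.0, 0.0]
ft_force: [-0.1, -0.5, 0.6]
opening: 0.085
grasp_force: 0.0
side 1162 (array([287.55593804, 286.41394148]), array([0.11107187, 0.99381238]), np.float64(-24.657841885953705), np.float64(28.020048507603804))
[285.12566368 273.12409132]
[289.08569211 307.5517403 ]
top 583 (array([221.81818182, 205.59176672]), array([0.96237799, 0.2717142 ]), np.float64(-15.236626040141447), np.float64(15.808427227525286))
[218.46716108 204.33489605]
[230.18792153 208.19917403]
```

View pics/z5.png

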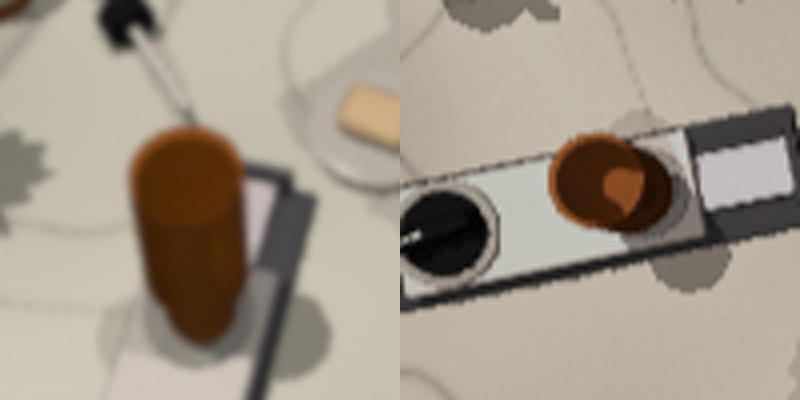

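The bottle stands upright over the post. Its neck bottom is at side view row 316, where a fully seated mouth should be, and its axis direction matches vertical. The knob is still at its stop and the gripper is clear, so I'm handing in.

```bash
python3 -c "
from bench import job
print(job.hand_in())"
```

```text
the job is handed in; nothing more can be done
None
```

I turned the clamp knob to its stop and stood the empty amber bottle upside down on the post, then handed the job in at about 18 s; the hand-in call returned no verdict, but the last pictures show the bottle upright, down on the disc and let go.

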